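Find the steel collar by weight and hold it on the post

ROBOT

A 6-joint arm with a two-finger parallel gripper is mounted at the origin on a cart in front of the work surface, level with it; the furniture and walls round the work are solid. World frame = base frame: x ahead of the robot, y to its left, z up, the work surface at z = 0. Lengths are in mm, angles in rad, forces in N, time in s.
With the tool pointing down it reaches from about 275 to 850 mm from the base axis. Payload 5.2 kg.
Tool frame: the origin (TCP) lies at the very end of the fingers, on their centre line; the grasp point (between the pads) lies 19 mm behind it; z points along the fingers, y is the line along which they close (so a half turn about z gives the same grasp; the last joint's range is limited). The gripper opens to 85 mm and grips with 20 to 120 N. Pads are 22 mm wide; open, the fingers measure 114 mm over their backs; the gripper's body (76 mm by 85 mm) begins 54 mm behind the grasp point. The pads swing forward as they close: fully open they stand 13 mm farther back than shut.
Start: joints at [-1.374, 0.259, 1.535, -0, 1.348, -0.203], TCP at [214.099, -506.623, 231.31] pointing down, gripper open.
Joint ranges: [-3.14, 3.14], [-0.91, 2.08], [0.19, 2.58], [-1.22, 4.36], [0.22, 2.71], [-3.12, 3.12]. Speed limits (rad/s): [2.57, 2.57, 3.14, 3.14, 3.14, 3.14].

INTERFACE

Orientations are given as a rotation vector (axis times angle).
In Python, from cell import telemetry, cams, ctrl gives the robot as it stands.
- The arm moves only by the shell command python3 -m handwheel 'ROWS'. ROWS is JSON, one flat list of numbers, 7 for each row, row after row: the shift along the tool's x, y, z in cm, then the turn, a rotation vector about the tool's x, y, z in degrees, then the opening, from 0 (shut) to 1 (fully open). In form: [tx, ty, tz, rx, ry, rz, claw, tx, ty, tz, rx, ry, rz, claw, ...]. A call has exactly 5 rows; each row is the pose to reach, as a shift and turn from the pose commanded when the call began, along the tool's axes at that moment; what a row does not reach only later rows make up. A row lasts 1/8 s, in which the tool goes at most 62.5 mm and 10.7 degrees, less where a joint would pass 70% of its speed; a pose out of reach is approached as far as the arm can. A call with a gripper value outside its range is refused whole. The fingers move at their own pace and stop on an object; the grip force is fixed at half the most. Time passes only in rows, so rows that repeat a pose let the fingers close, or fill a call up. It gives the time, the measured TCP pose, the force, the opening and the grip force at its end, in the units of the state.
- telemetry.read_state(): the state, without advancing time (a new reading comes with each control period).
- cams.snapshot(name): name is "scene" or "top" or "wrist"; returns (picture, depth): 384x512x3 uint8, blue, green, red; 384x512 float32, mm along the optical axis (not along the pixel's ray), 0 where there is no reading.
- cams.camera_model(name): a dict with "camera_matrix" (3x3 intrinsics, pixels), "dist_coeffs" ([k1, k2, p1, p2, k3] as OpenCV has them; the pictures are not rectified), "R" (3x3) and "t" (3): a world point X has camera coordinates R X + t; the wrist camera has in their place "tool_from_camera" (4x4, takes a point from camera to tool coordinates, whose origin is the TCP and whose axes are the flange's). Camera axes: x right, y down, z forward; pixel columns grow to the right and rows downward; lengths in mm; the calibration is good to about 2 mm. A picture is of the moment at which its call begins: read the wrist's pose just before it. camera_model takes no time and is no camera call.
- ctrl.job_done(): hands the job in; it is judged then, once.
Trained networks look in the newest picture that a camera, given by its name, has taken for a name from the list of things; names that differ only in an ending like _2 or _b are one class to them, and where a whole thing is asked for, a point or a joint stands for the part that bears it (a point fixed in the world has none). Each returns a list of dicts, best first, with "confidence" (0 to 1); they miss things now and then, are a little off and sometimes report something else, mostly with a low value. They report only what shows in the picture. A call takes as long as a camera call. They do not tell look-alikes from the thing itself.
- cams.trace(camera, thing): "pixels" (384x512 bool, what is visible of it) and "rect" ([left, top, width, height] in pixels, round what is visible of it).
The state is a dict: "clock": time; "joints": joint angles; "qvel": joint speeds; "tau": joint torques, N m; "ee_pos": TCP position; "orientation": TCP orientation; "force": force on the tool from outside, world axes, zero at the start; "ft_torque": the same for the moment, N m; "grip_width": finger opening in mm; "grasp_force": force on a finger pad.
Only numpy, scipy, OpenCV 4.12 (cv2) and the standard library are available. Lean on these libraries where they do the work, as an engineer would, in place of code of your own. Each camera call takes 0.05 s, during which the arm holds its last target. There are 200 camera calls.

TASK

One of the two black collars is heavy steel, the other a light look-alike: lift the left collar (+y side) a good 5 cm clear of the desk to feel its weight and stand it back on the desk, then lift the right one just as high. Slip the heavier collar over the top of the upright post and finish while still holding it there in the gripper, level, so that it surrounds and hides the yellow band, clear of the foot of the stand; the lighter collar is left standing upright on the desk, not on the stand. Do not knock over or push away the brown dropper bottle or the black eyepiece.

Things in the scene. Friction and masses are not known exactly. Their poses are not given: they have to be found in the camera images.
- collar_left_center (a point): centre (half-way up, on the axis) of the black ring-shaped collar on the robot's left (+y): outside diameter 46 mm, straight through bore 22 mm, height 36 mm, standing upright; z is its axis. Grip it across the outside, at any yaw. Either collar may be the heavy one (0.29 to 0.41 kg; light one 0.09 to 0.13 kg); looks do not tell. The heavy one has a steel core (core_steel) shut inside
- collar_right_center (a point): the same point of the other black collar, alike in looks and size, that starts on the robot's right (-y)
- stand_band (a point): middle, on the axis, of the 8 mm high yellow band on the fixed stand's upright bare metal post: post diameter 16 mm (3 mm radial clearance in a collar's bore), bevelled top; z points up. The band is 100 mm above the desk, 30 mm below the post's top. Round dark foot of 80 mm diameter, 14 mm high. With a collar centred here the post stands 12 mm out of its top
- dropper_bottle_center (a point): centre (half-way up) of a bystander to leave alone: brown glass dropper bottle, 29 mm in diameter, 102 mm high, standing loose at the left
- spare_eyepiece_center (a point): centre (half-way up) of a bystander to leave alone: black eyepiece, 39 mm in diameter, 46 mm high, standing loose at the right
There are look-alikes about, which are no part of the job. Leave any purple or red look-alike of the part that bears stand_band alone.

How it is judged:
By the outcome, as a careful person would: the job done as asked, in the order asked, and still so for the second after the job is handed in, while the arm keeps its last pose, push and grip.
It also fails if it takes over 72 s, if anything falls off the work surface, if the arm or the gripper's body presses on something with over 40 N, if the wrist force passes 120 N, or if a joint passes its speed limit or range.

## Working session

There is one attempt and no reset: what is moved stays moved. The work goes in short steps, Python scripts to look and compute and a shell command to move; the robot and the scene stay as the last step left them, time stands still between calls to the robot, and variables do not carry over. Pictures are saved under pics/ and viewed, at most 10 in all, crops included, and the job is handed in when it is done.

```bash
mkdir -p pics; ls; cat > h.py <<'E'
import numpy as np, cv2
from scipy.spatial.transform import Rotation as R
from cell import telemetry, cams, ctrl
def pts(name,dep,mask):
    """world points of masked pixels"""
    m=cams.camera_model(name); v,u=np.nonzero(mask&(dep>0)); d=dep[v,u]
    K=np.array(m["camera_matrix"]);D=np.array(m["dist_coeffs"])
    n=cv2.undistortPoints(np.stack([u,v],1).astype(float).reshape(-1,1,2),K,D).reshape(-1,2)
    c=np.c_[n*d[:,None],d]
    if "R" in m: return (c-np.array(m["t"]))@np.array(m["R"])
    s=telemetry.read_state(); T=np.array(m["tool_from_camera"])
    return (c@T[:3,:3].T+T[:3,3])@R.from_rotvec(s["orientation"]).as_matrix().T+s["ee_pos"]
E
python3 - <<'E'
from h import *
s=telemetry.read_state(); print(s["clock"],s["ee_pos"],R.from_rotvec(s["orientation"]).as_matrix().round(3),s["force"],s["grip_width"])
ims=[]
for c in ["scene","top"]:
    im,d=cams.snapshot(c); ims.append(im)
    cv2.imwrite(f"pics/{c}0.png",im)
    for t in ["collar_left_center","stand_band","dropper_bottle_center","spare_eyepiece_center"]:
        for o in cams.trace(c,t)[:4]:
            p=pts(c,d,o["pixels"])
            if len(p): print(c,t,round(o["confidence"],2),o["rect"],"med",np.median(p,0).round(),"lo",np.percentile(p,3,axis=0).round(),"hi",np.percentile(p,97,axis=0).round())
E
```

```text
pics
0.0 [ 213.98965936 -506.09289537  230.46486694] [[ 0.921  0.389 -0.   ]
 [ 0.389 -0.921  0.002]
 [ 0.    -0.002 -1.   ]] [-0.08089806  0.46076337  0.29311919] 85.25106943897421
scene collar_left_center 0.49 [216.7, 217.5, 19.3, 18.2] med [492. 170.  27.] lo [483. 150.   4.] hi [519. 186.  36.]
scene stand_band 0.84 [263.0, 182.1, 22.5, 39.8] med [510. -14.  14.] lo [479. -47.   1.] hi [545.  17. 124.]
scene stand_band 0.57 [123.2, 180.1, 27.2, 46.8] med [721. 407.  15.] lo [693. 371.  -0.] hi [784. 439. 123.]
scene dropper_bottle_center 0.52 [189.6, 241.9, 10.7, 32.6] med [371. 318.  45.] lo [365. 304.   4.] hi [381. 329.  99.]
top collar_left_center 0.69 [205.0, 203.9, 20.1, 13.6] med [504. 165.  35.] lo [483. 142.  -2.] hi [524. 185.  40.]
top stand_band 0.95 [121.1, 129.1, 28.1, 24.9] med [719. 397.  15.] lo [691. 371.  10.] hi [755. 433. 120.]
top stand_band 0.86 [337.9, 221.5, 23.9, 29.1] med [ 421. -233.   14.] lo [ 385. -269.    5.] hi [ 455. -205.  127.]
top stand_band 0.78 [261.9, 192.2, 25.1, 29.5] med [514. -17.  14.] lo [482. -53.   9.] hi [548.  13. 127.]
top dropper_bottle_center 0.45 [157.6, 250.0, 11.6, 6.7] med [381. 307.  49.] lo [369. 299.   5.] hi [390. 316. 102.]
top spare_eyepiece_center 0.48 [379.7, 238.8, 12.3, 4.4] med [ 409. -342.   43.] lo [ 394. -361.    5.] hi [ 423. -330.   48.]
```

```bash
python3 - <<'E'
import cv2,numpy as np
a=cv2.imread("pics/scene0.png");b=cv2.imread("pics/top0.png")
cv2.imwrite("pics/s1.png",cv2.resize(a[140:320,100:400],None,fx=2.6,fy=2.6,interpolation=cv2.INTER_CUBIC))
cv2.imwrite("pics/t1.png",cv2.resize(b[110:310,100:420],None,fx=2.5,fy=2.5,interpolation=cv2.INTER_CUBIC))
E
```

```text
(no output)
```

View pics/s1.png

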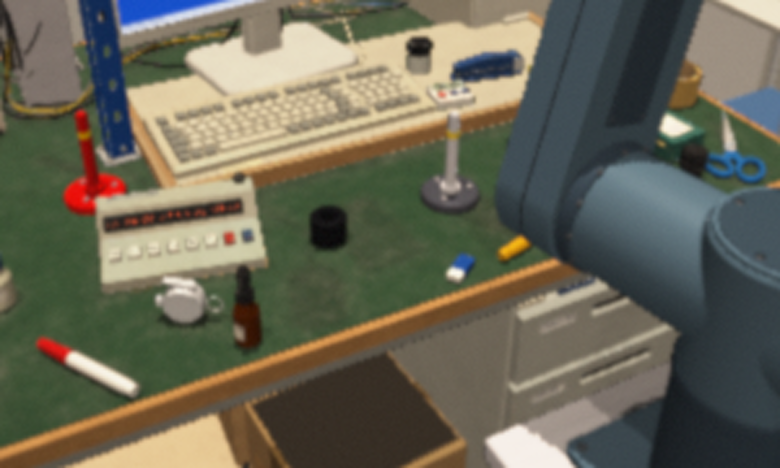

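View pics/t1.png

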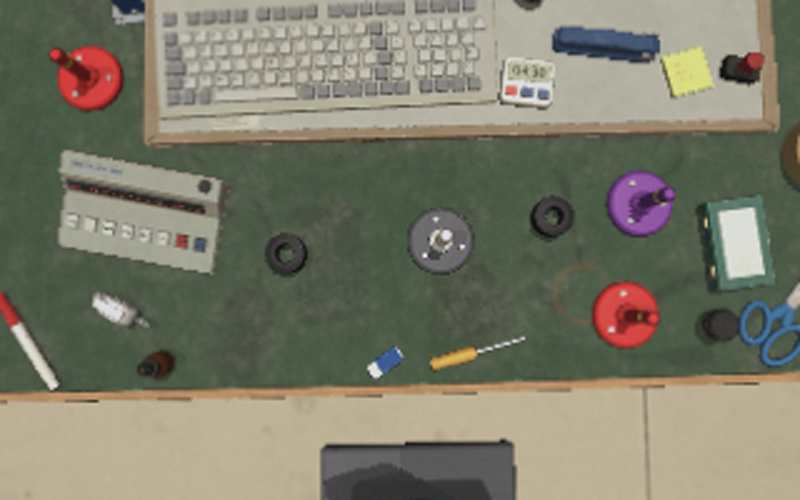

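In the top view, the collars are at full-picture pixels (214,212) on the left and (321,196) on the right. The stands are grey at (276,206), red at (350,236) and (136,141), and purple at (356,192). The grey bare-metal one fits, since the others are the red and purple look-alikes. I'll measure it and confirm with a crop.

```bash
python3 - <<'E'
from h import *
im,d=cams.snapshot("top")
V,U=np.mgrid[:384,:512]
def region(u,v,r): return (U-u)**2+(V-v)**2<r*r
for n,u,v,r,lo,hi in [("L",214,212,12,30,45),("R",321,196,12,30,45),("stand foot",276,206,18,8,22),("post",276,206,18,115,140),("purple",356,192,22,100,140),("red",350,236,22,100,140),("bottle",162,255,12,40,120),("eyep",388,240,12,38,60)]:
    m=region(u,v,r); p=pts("top",d,m); q=p[(p[:,2]>lo)&(p[:,2]<hi)]
    if not len(q): print(n,"none");continue
    (c,rr)=cv2.minEnclosingCircle(q[:,:2].astype(np.float32))
    print(n,len(q),"mean",q.mean(0).round(1),"circle",np.round(c,1),round(rr,1),"bbox",((q.min(0)+q.max(0))/2).round(1))
cv2.imwrite("pics/t2.png",cv2.resize(im[175:255,195:375],None,fx=4.4,fy=4.4,interpolation=cv2.INTER_CUBIC))
E
```

```text
L 154 mean [504.  163.2  35.8] circle [504.2 162.9] 23.0 bbox [505.1 163.5  36.2]
R 152 mean [ 539.7 -152.7   35.6] circle [ 540.1 -153.2] 23.4 bbox [ 539.9 -153.7   36.6]
stand foot 492 mean [515.  -19.   13.7] circle [515.6 -19.7] 39.7 bbox [515.1 -20.5  15. ]
post 27 mean [515.7 -19.3 128.3] circle [516.3 -18.8] 7.6 bbox [516.3 -18.7 124.8]
purple 41 mean [ 554.2 -259.5  122.7] circle [ 554.4 -261. ] 8.1 bbox [ 554.5 -261.1  119.5]
red 42 mean [ 421.2 -236.2  122.2] circle [ 420.4 -238.1] 8.2 bbox [ 420.5 -238.4  117.8]
bottle 83 mean [379.2 309.6  70.2] circle [377.9 312. ] 12.6 bbox [377.4 310.1  72.9]
eyep 117 mean [ 407.1 -345.1   43.9] circle [ 407.2 -346.9] 18.4 bbox [ 407.3 -347.    44.2]
```

View pics/t2.png

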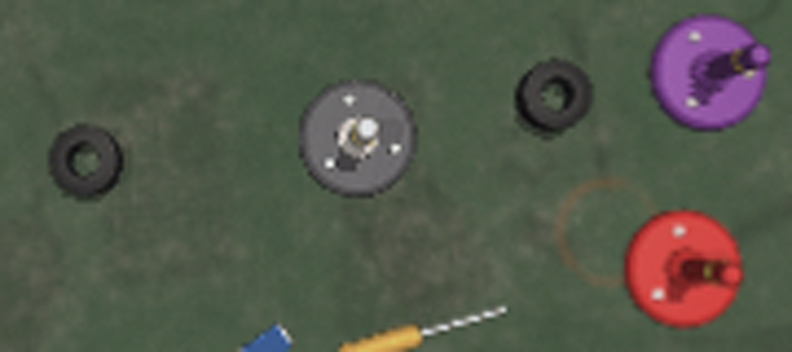

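The crop confirms it: the grey foot with a bare post at (276,206) is the right stand, at about (515.6, -19.2) in the world. The collars stand free at L (504,163) and R (540,-153). I'll move over the left collar now.

```bash
python3 -m handwheel '[10.5,-10,0,0,0,5,1, 21,-20,0,0,0,10,1, 26,-25,0,0,0,15,1, 26,-25,0,0,0,20,1, 26,-25,0,0,0,22.9,1]'
```

```text
clock: 1.18
ee_pos: [337.9, -217.8, 231.6]
orientation: [3.141, -0.004, 0.001]
force: [0.5, -0.5, 0.2]
grip_width: 85.5
grasp_force: 0.0
```

```bash
python3 -m handwheel '[2.5,-5.5,0,0,0,0,1, 5,-11,0,0,0,0,1, 7.5,-16.5,0,0,0,0,1, 10,-22,0,0,0,0,1, 12,-27,0,0,0,0,1]'; python3 -m handwheel '[0,0,0,0,0,0,1, 0,0,0,0,0,0,1, 0,0,0,0,0,0,1, 0,0,0,0,0,0,1, 0,0,0,0,0,0,1]'
```

```text
clock: 1.8
ee_pos: [458.1, 52.7, 231.6]
orientation: [3.141, 0.001, 0.002]
force: [1.0, -1.5, -0.4]
grip_width: 85.4
grasp_force: 0.0
clock: 2.42
ee_pos: [457.3, 49.7, 231.4]
orientation: [3.142, -0.003, 0.0]
force: [-0.6, 0.1, -0.4]
grip_width: 85.5
grasp_force: 0.0
```

```bash
python3 -m handwheel '[1.5,-4,2,0,0,0,1, 3,-8,4,0,0,0,1, 4.7,-11.3,7,0,0,0,1, 4.7,-11.3,9,0,0,0,1, 4.7,-11.3,9,0,0,0,1]'; cat > w.py <<'E'
from h import *
import sys
name=sys.argv[1]; lo,hi=float(sys.argv[2]),float(sys.argv[3]); xy=np.array(eval(sys.argv[4])); rad=float(sys.argv[5])
im,d=cams.snapshot("wrist"); cv2.imwrite(f"pics/{name}.png",im)
s=telemetry.read_state()
p=pts("wrist",d,np.ones(d.shape,bool)); q=p[(p[:,2]>lo)&(p[:,2]<hi)&(np.linalg.norm(p[:,:2]-xy,axis=1)<rad)]
print("tcp",s["ee_pos"].round(1) if hasattr(s["ee_pos"],"round") else s["ee_pos"],"clock",s["clock"],"F",np.round(s["force"],2),"w",s["grip_width"])
if len(q):
    c,r=cv2.minEnclosingCircle(q[:,:2].astype(np.float32)); print(len(q),"mean",q.mean(0).round(1),"circle",np.round(c,1),round(r,1),"lo/hi",q.min(0).round(1),q.max(0).round(1))
E
python3 w.py w1 28 45 504,163 40
```

```text
clock: 3.05
ee_pos: [503.1, 163.4, 139.6]
orientation: [3.141, 0.0, -0.007]
force: [0.6, -0.6, 0.4]
grip_width: 85.5
grasp_force: 0.0
tcp [504.  163.2 141. ] clock 3.1 F [0.03 1.02 0.82] w 85.45634476470175
1920 mean [508.7 162.4  36.2] circle [507.4 162.3] 23.2 lo/hi [484.8 139.7  28.1] [530.6 185.   38.9]
```

View pics/w1.png

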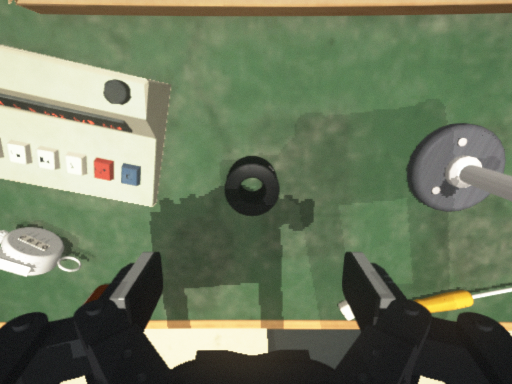

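The wrist view shows the left collar at (252,186) with free room around it. I'll descend and grip.

```bash
python3 -m handwheel '[0.25,0.07,4,0,0,0,1, 0.25,0.07,8,0,0,0,1, 0.25,0.07,11,0,0,0,1, 0.25,0.07,13,0,0,0,1, 0.25,0.07,13.5,0,0,0,1]'; python3 -m handwheel '[0,0,0,0,0,0,1, 0,0,0,0,0,0,0.4, 0,0,0,0,0,0,0.4, 0,0,0,0,0,0,0.4, 0,0,0,0,0,0,0.4]';python3 -m handwheel '[0,0,0,0,0,0,0.4, 0,0,0,0,0,0,0.4, 0,0,0,0,0,0,0.4, 0,0,0,0,0,0,0.4, 0,0,0,0,0,0,0.4]'
```

```text
clock: 3.72
ee_pos: [507.1, 162.2, 6.4]
orientation: [3.142, -0.002, -0.0]
force: [-0.3, -0.7, -0.8]
grip_width: 85.2
grasp_force: 0.0
clock: 4.35
ee_pos: [507.5, 163.1, 7.6]
orientation: [-3.141, -0.0, -0.003]
force: [-1.3, -0.5, 6.8]
grip_width: 45.0
grasp_force: 60.6
clock: 4.97
ee_pos: [507.5, 163.1, 7.6]
orientation: [-3.141, -0.0, -0.003]
force: [-2.4, 0.1, 7.1]
grip_width: 45.0
grasp_force: 60.6
```

```bash
python3 -m handwheel '[0,0,-1,0,0,0,0.4, 0,0,-3,0,0,0,0.4, 0,0,-5,0,0,0,0.4, 0,0,-6.5,0,0,0,0.4, 0,0,-7.5,0,0,0,0.4]';python3 -m handwheel '[0,0,0,0,0,0,0.4, 0,0,0,0,0,0,0.4, 0,0,0,0,0,0,0.4, 0,0,0,0,0,0,0.4, 0,0,0,0,0,0,0.4]'; python3 - <<'E'
from h import *
f=[]
for i in range(6):
    cams.snapshot("wrist"); s=telemetry.read_state(); f.append(s["force"])
im,d=cams.snapshot("wrist"); cv2.imwrite("pics/l1.png",im)
print(np.mean(f,0),np.std(f,0),s["tau"],s["ee_pos"],s["grip_width"])
E
```

```text
clock: 5.6
ee_pos: [506.9, 162.9, 82.2]
orientation: [-3.142, -0.0, -0.001]
force: [0.5, 0.1, -2.1]
grip_width: 44.7
grasp_force: 61.8
clock: 6.22
ee_pos: [506.7, 162.8, 81.0]
orientation: [3.142, 0.0, -0.001]
force: [0.4, -0.2, -2.6]
grip_width: 45.0
grasp_force: 61.8
[-0.33873338 -0.03614341 -3.07020475] [0.3683093  0.48270765 0.14702419] [-1.79951625e-03 -4.73815084e+01 -2.44524568e+01 -1.59727238e-03
  4.56677604e-03  4.60122931e-05] [506.88333894 162.84840266  81.33966728] 45.25072656565185
```

View pics/l1.png

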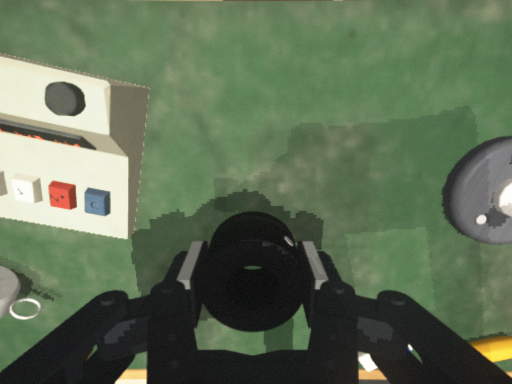

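The left collar is held upright, with its rim at about (252,272). It weighs about 3.1 N, so it is probably the heavy one. I'll set it back down.

```bash
python3 -m handwheel '[0,0,2,0,0,0,0.4, 0,0,4,0,0,0,0.4, 0,0,5.8,0,0,0,0.4, 0,0,6.8,0,0,0,0.4, 0,0,7.2,0,0,0,0.4]';python3 -m handwheel '[0,0,0.05,0,0,0,0.4, 0,0,0.1,0,0,0,0.4, 0,0,0.15,0,0,0,0.4, 0,0,0.15,0,0,0,0.4, 0,0,0.15,0,0,0,0.4]'
```

```text
clock: 7.2
ee_pos: [506.7, 162.8, 8.9]
orientation: [3.142, 0.0, -0.001]
force: [0.3, 0.8, -3.6]
grip_width: 44.6
grasp_force: 61.7
clock: 7.82
ee_pos: [506.9, 162.8, 7.9]
orientation: [-3.142, -0.0, -0.0]
force: [0.1, -0.1, -3.4]
grip_width: 44.7
grasp_force: 61.7
```

```bash
python3 -m handwheel '[0,0,0.05,0,0,0,0.4, 0,0,0.1,0,0,0,0.4, 0,0,0.15,0,0,0,0.4, 0,0,0.15,0,0,0,0.4, 0,0,0.15,0,0,0,0.4]'
```

```text
clock: 8.45
ee_pos: [507.0, 162.8, 7.6]
orientation: [3.142, 0.0, 0.001]
force: [-4.8, -0.8, 8.9]
grip_width: 44.5
grasp_force: 63.1
```

```bash
python3 -m handwheel '[0,0,0,0,0,0,1, 0,0,0,0,0,0,1, 0,0,0,0,0,0,1, 0,0,0,0,0,0,1, 0,0,0,0,0,0,1]';python3 -m handwheel '[0,0,-2,0,0,0,1, 0,0,-6,0,0,0,1, 0,0,-10,0,0,0,1, 0,0,-14,0,0,0,1, 0,0,-18.5,0,0,0,1]'; python3 -m handwheel '[0,0,0,0,0,0,1, 0,0,0,0,0,0,1, 0,0,0,0,0,0,1, 0,0,0,0,0,0,1, 0,0,0,0,0,0,1]'; python3 w.py w2 30 45 507,163 45
```

```text
clock: 9.07
ee_pos: [506.8, 162.8, 6.2]
orientation: [3.142, 0.0, -0.0]
force: [0.1, -0.9, 0.3]
grip_width: 85.6
grasp_force: 0.0
clock: 9.7
ee_pos: [506.3, 162.8, 192.3]
orientation: [3.142, 0.0, -0.001]
force: [1.5, -0.4, -0.3]
grip_width: 85.1
grasp_force: 0.0
clock: 10.32
ee_pos: [506.6, 162.8, 190.6]
orientation: [3.141, 0.0, -0.002]
force: [-0.1, 0.4, 0.9]
grip_width: 85.2
grasp_force: 0.0
tcp [506.7 162.8 190.8] clock 10.375 F [-0.7  -0.55  0.85] w 85.41810461971664
1312 mean [506.9 161.5  35.3] circle [505.9 161.3] 23.2 lo/hi [482.7 139.   30.1] [529.1 184.   37.7]
```

The left collar is standing upright again. Next is the right one.

```bash
python3 -m handwheel '[0.7,6,0,0,0,0,1, 1.4,12,0,0,0,0,1, 2.1,18,0,0,0,0,1, 2.8,24,0,0,0,0,1, 3.4,30,0,0,0,0,1]'; python3 -m handwheel '[0,1.6,1,0,0,0,1, 0,1.6,3,0,0,0,1, 0,1.6,5,0,0,0,1, 0,1.6,5,0,0,0,1, 0,1.6,5,0,0,0,1]'; python3 w.py w3 30 45 540,-153 40
```

```text
clock: 11.0
ee_pos: [541.0, -139.1, 191.3]
orientation: [-3.142, -0.0, -0.001]
force: [0.7, 0.7, 1.3]
grip_width: 85.3
grasp_force: 0.0
clock: 11.62
ee_pos: [541.2, -152.6, 141.8]
orientation: [3.142, 0.001, 0.001]
force: [-0.1, -0.2, -0.0]
grip_width: 85.1
grasp_force: 0.0
tcp [ 541.4 -152.8  142.1] clock 11.675 F [-0.07  0.86 -0.19] w 85.4958069918001
1823 mean [ 543.9 -153.7   35.4] circle [ 542.7 -153.6] 23.2 lo/hi [ 519.9 -176.6   30. ] [ 565.8 -130.9   38. ]
```

View pics/w3.png

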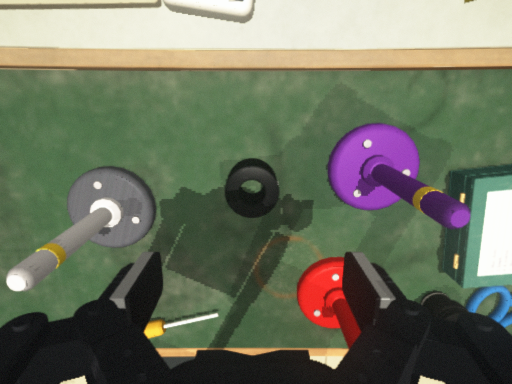

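The right collar is at (252,187). The purple foot stays clear of the fingers, and I'll close the opening a little for extra room.

```bash
python3 -m handwheel '[0.1,0,2,0,0,0,0.8, 0.1,0,6,0,0,0,0.8, 0.1,0,10,0,0,0,0.8, 0.1,0,12.7,0,0,0,0.8, 0.1,0,13.5,0,0,0,0.8]'; python3 -m handwheel '[0,0,0,0,0,0,0.8, 0,0,0,0,0,0,0.4, 0,0,0,0,0,0,0.4, 0,0,0,0,0,0,0.4, 0,0,0,0,0,0,0.4]';python3 -m handwheel '[0,0,-1,0,0,0,0.4, 0,0,-3,0,0,0,0.4, 0,0,-5,0,0,0,0.4, 0,0,-6.5,0,0,0,0.4, 0,0,-7.5,0,0,0,0.4]';python3 -m handwheel '[0,0,0,0,0,0,0.4, 0,0,0,0,0,0,0.4, 0,0,0,0,0,0,0.4, 0,0,0,0,0,0,0.4, 0,0,0,0,0,0,0.4]'; python3 - <<'E'
from h import *
f=[]
for i in range(6):
    cams.snapshot("wrist"); s=telemetry.read_state(); f.append(s["force"])
print(np.mean(f,0),np.std(f,0),s["tau"],s["ee_pos"],s["grip_width"])
E
```

```text
clock: 12.3
ee_pos: [541.4, -152.7, 5.5]
orientation: [-3.141, -0.001, 0.002]
force: [-0.4, 0.7, 0.4]
grip_width: 68.2
grasp_force: 0.0
clock: 12.92
ee_pos: [543.1, -153.6, 8.3]
orientation: [3.14, 0.0, 0.005]
force: [-0.5, 0.7, 5.8]
grip_width: 44.7
grasp_force: 61.1
clock: 13.55
ee_pos: [542.2, -153.3, 82.6]
orientation: [3.141, 0.0, 0.002]
force: [0.6, -0.6, -1.0]
grip_width: 44.2
grasp_force: 61.2
clock: 14.18
ee_pos: [541.8, -153.1, 81.0]
orientation: [-3.141, -0.0, 0.001]
force: [0.1, -0.1, -1.3]
grip_width: 44.5
grasp_force: 61.2
[-0.33353646 -0.09239189 -0.91533847] [0.42333398 0.27720974 0.35971845] [-1.84438191e-03 -4.94461477e+01 -2.43258512e+01 -4.71394196e-04
  1.30205728e-03  2.64141967e-06] [ 541.89943692 -153.14774593   81.32151362] 44.773431227755566
```

Right is about 0.9 N against 3.1 N for the left, so the left one is the steel collar. I'll stand the right one back down.

```bash
python3 -m handwheel '[0,0,2,0,0,0,0.4, 0,0,4,0,0,0,0.4, 0,0,5.8,0,0,0,0.4, 0,0,6.8,0,0,0,0.4, 0,0,7.2,0,0,0,0.4]';python3 -m handwheel '[0,0,0.1,0,0,0,0.4, 0,0,0.2,0,0,0,0.4, 0,0,0.25,0,0,0,0.4, 0,0,0.25,0,0,0,0.4, 0,0,0.25,0,0,0,0.4]'
```

```text
clock: 15.1
ee_pos: [541.7, -153.1, 8.9]
orientation: [-3.141, -0.0, 0.001]
force: [0.1, 0.9, -1.6]
grip_width: 44.7
grasp_force: 61.2
clock: 15.72
ee_pos: [542.3, -153.3, 8.3]
orientation: [3.141, 0.0, 0.002]
force: [-2.3, 0.4, 7.4]
grip_width: 44.6
grasp_force: 62.0
```

```bash
python3 -m handwheel '[0,0,0,0,0,0,0.8, 0,0,0,0,0,0,0.8, 0,0,0,0,0,0,0.8, 0,0,0,0,0,0,0.8, 0,0,0,0,0,0,0.8]';python3 -m handwheel '[0,0,-2,0,0,0,0.8, 0,0,-6,0,0,0,0.8, 0,0,-10,0,0,0,1, 0,0,-14,0,0,0,1, 0,0,-18.5,0,0,0,1]'; python3 -m handwheel '[0,0,0,0,0,0,1, 0,0,0,0,0,0,1, 0,0,0,0,0,0,1, 0,0,0,0,0,0,1, 0,0,0,0,0,0,1]'; python3 w.py w4 30 45 540,-153 40
python3 -m handwheel '[-0.7,-6,0,0,0,0,1, -1.4,-12,0,0,0,0,1, -2.1,-18,0,0,0,0,1, -2.8,-24,0,0,0,0,1, -3.5,-30,0,0,0,0,1]'; python3 -m handwheel '[0,-1.6,1,0,0,0,1, 0,-1.6,3,0,0,0,1, 0,-1.6,5,0,0,0,1, 0,-1.6,5,0,0,0,1, 0,-1.6,5,0,0,0,1]'; python3 w.py w5 30 45 507,163 40
```

```text
clock: 16.35
ee_pos: [541.9, -153.1, 6.7]
orientation: [-3.142, -0.0, 0.0]
force: [-0.7, 0.2, 0.7]
grip_width: 68.1
grasp_force: 0.0
clock: 16.98
ee_pos: [541.4, -152.9, 192.8]
orientation: [-3.141, -0.0, 0.001]
force: [0.3, -0.3, -0.4]
grip_width: 85.7
grasp_force: 0.0
clock: 17.6
ee_pos: [541.7, -153.0, 191.1]
orientation: [-3.141, -0.0, 0.002]
force: [1.5, 0.1, -0.1]
grip_width: 85.6
grasp_force: 0.0
tcp [ 541.7 -153.1  191.3] clock 17.65 F [-0.1   0.7  -0.51] w 85.5648338179755
1307 mean [ 542.6 -154.7   35.3] circle [ 541.6 -154.7] 23.1 lo/hi [ 519.  -177.7   30.1] [ 564.6 -131.9   37.9]
clock: 18.27
ee_pos: [506.5, 148.7, 191.9]
orientation: [-3.142, 0.0, -0.001]
force: [1.7, -0.0, -0.0]
grip_width: 85.5
grasp_force: 0.0
clock: 18.9
ee_pos: [507.4, 162.3, 142.2]
orientation: [3.141, -0.001, 0.001]
force: [0.3, 0.4, 0.5]
grip_width: 85.5
grasp_force: 0.0
tcp [507.6 162.4 142.6] clock 18.95 F [ 0.02 -0.28  0.18] w 85.75193605980016
1799 mean [507.3 161.8  35.4] circle [506.2 161.8] 23.3 lo/hi [483.3 138.7  30. ] [529.2 184.5  37.8]
```

```bash
python3 -m handwheel '[-0.1,-0.04,3,0,0,0,1, -0.1,-0.04,7,0,0,0,1, -0.1,-0.04,10.5,0,0,0,1, -0.1,-0.04,12.8,0,0,0,1, -0.1,-0.04,13.5,0,0,0,1]'; python3 -m handwheel '[0,0,0,0,0,0,1, 0,0,0,0,0,0,0.4, 0,0,0,0,0,0,0.4, 0,0,0,0,0,0,0.4, 0,0,0,0,0,0,0.4]';python3 -m handwheel '[0,0,-1,0,0,0,0.4, 0,0,-3,0,0,0,0.4, 0,0,-7,0,0,0,0.4, 0,0,-12,0,0,0,0.4, 0,0,-17,0,0,0,0.4]';python3 -m handwheel '[0,0,0,0,0,0,0.4, 0,2,0,0,0,0,0.4, 0,4,0,0,0,0,0.4, 0,5,0,0,0,0,0.4, 0,5,0,0,0,0,0.4]'; python3 w.py w6 120 147 507,-19 60; python3 - <<'E'
from h import *
s=telemetry.read_state();t=np.array(s["ee_pos"])
im,d=cams.snapshot("wrist")
for z in cams.trace("wrist","collar_left_center")[:2]: print(z["confidence"],z["rect"])
p=pts("wrist",d,np.ones(d.shape,bool))
q=p[(np.linalg.norm(p[:,:2]-t[:2],axis=1)<40)&(abs(p[:,2]-t[2])<60)]
print(np.histogram(q[:,2]-t[2],bins=range(-40,62,4)))
q=p[(p[:,2]>100)&(p[:,2]<140)&(abs(p[:,1]+19)<50)&(abs(p[:,0]-515)<60)]
print("post",len(q),q.mean(0) if len(q) else 0)
cv2.imwrite("pics/w7.png",im)
E
```

```text
clock: 19.58
ee_pos: [505.7, 162.9, 6.2]
orientation: [3.141, -0.0, -0.002]
force: [0.4, 0.7, 0.0]
grip_width: 85.9
grasp_force: 0.0
clock: 20.2
ee_pos: [506.6, 163.2, 8.2]
orientation: [3.141, 0.001, 0.003]
force: [-1.8, -0.5, 7.1]
grip_width: 44.4
grasp_force: 60.5
clock: 20.82
ee_pos: [505.1, 163.2, 178.4]
orientation: [3.142, 0.0, -0.001]
force: [1.8, -0.1, -3.5]
grip_width: 44.6
grasp_force: 62.1
clock: 21.45
ee_pos: [505.3, 112.9, 176.0]
orientation: [-3.141, 0.002, 0.003]
force: [0.0, -0.4, -2.6]
grip_width: 44.7
grasp_force: 62.4
tcp [505.5 113.3 176.2] clock 21.5 F [ 1.13  0.4  -3.35] w 44.55871742308225
561 mean [519.4 -17.  127. ] circle [518.7 -18.8] 7.9 lo/hi [511.1 -26.4 120. ] [525.9 -11.  131.5]
0.83 [199.7, 210.0, 103.8, 119.8]
(array([   0,    0,    0,    0,    0,    0,    0,    2,  233,  360,  360,
        504,  687,  776,  856,  935, 6103, 1055,  400,  818,  345,  493,
        734, 1459,  838]), array([-40, -36, -32, -28, -24, -20, -16, -12,  -8,  -4,   0,   4,   8,
        12,  16,  20,  24,  28,  32,  36,  40,  44,  48,  52,  56,  60]))
post 1002 [520.17226254 -15.83702232 119.73548163]
```

View pics/w7.png

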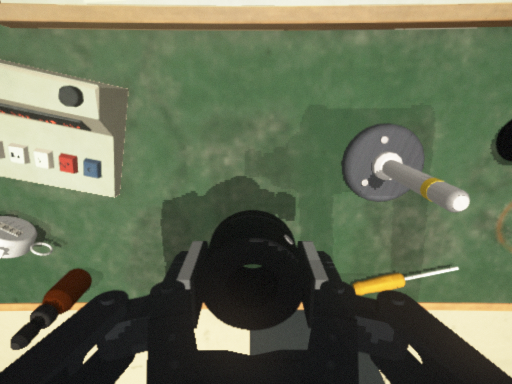

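The heavy collar is held level. The post tip is at (457,201). I'll move so the post stands straight ahead and measure collar and post in the same view.

```bash
python3 -m handwheel '[-1.5,4,0,0,0,0,0.4, -3,8,0,0,0,0,0.4, -4.5,11,0,0,0,0,0.4, -5.5,13.2,0,0,0,0,0.4, -5.5,13.2,0,0,0,0,0.4]';python3 -m handwheel '[0,0,0,0,0,0,0.4, 0,0,0,0,0,0,0.4, 0,0,0,0,0,0,0.4, 0,0,0,0,0,0,0.4, 0,0,0,0,0,0,0.4]'
cat > m.py <<'E'
from h import *
s=telemetry.read_state();t=np.array(s["ee_pos"])
im,d=cams.snapshot("wrist"); cv2.imwrite("pics/m.png",im)
p=pts("wrist",d,np.ones(d.shape,bool))
q=p[(np.linalg.norm(p[:,:2]-t[:2],axis=1)<32)&(p[:,2]-t[2]>23)&(p[:,2]-t[2]<30)]
def circ(q):
    A=np.c_[2*q[:,:2],np.ones(len(q))];b=(q[:,:2]**2).sum(1);return np.linalg.lstsq(A,b,rcond=None)[0][:2]
print("tcp",t.round(1),"ring",len(q),q.mean(0).round(1),"minmax",q.min(0).round(1),q.max(0).round(1),"enc",cv2.minEnclosingCircle(q[:,:2].astype(np.float32)))
A=np.c_[q[:,:2]-q[:,:2].mean(0),np.ones(len(q))]; print("ring slope",np.linalg.lstsq(A,q[:,2],rcond=None)[0].round(3))
q=p[(p[:,2]>50)&(p[:,2]<145)&(abs(p[:,1]+19)<35)&(abs(p[:,0]-517)<30)]
print("posttop z",np.percentile(q[:,2],[50,90,99]))
for lo,hi in [(60,80),(80,95),(105,125),(128,145)]:
    r=q[(q[:,2]>lo)&(q[:,2]<hi)]
    if len(r)>10: print(lo,hi,len(r),r.mean(0).round(1),"min/max",np.percentile(r,2,axis=0).round(1),np.percentile(r,98,axis=0).round(1),"fit",circ(r).round(1),"enc",np.round(cv2.minEnclosingCircle(r[:,:2].astype(np.float32))[0],1))
E
python3 m.py
```

```text
clock: 22.22
ee_pos: [450.6, -19.4, 176.9]
orientation: [3.142, -0.003, 0.0]
force: [-0.4, 1.2, -1.9]
grip_width: 44.3
grasp_force: 62.8
clock: 22.85
ee_pos: [450.9, -18.6, 176.8]
orientation: [-3.142, -0.001, 0.0]
force: [0.9, -0.7, -3.2]
grip_width: 44.8
grasp_force: 62.8
tcp [450.9 -18.6 176.8] ring 6956 [453.  -19.4 203.6] minmax [427.1 -48.6 199.8] [474.   12.6 206.8] enc ((457.27752685546875, -18.154172897338867), 30.756065368652344)
ring slope [-1.00000e-02  1.00000e-03  2.03569e+02]
posttop z [128.33271112 129.79493669 130.57239305]
105 125 22 [520.1 -21.2 122.1] min/max [510.4 -28.  109.5] [525.4 -13.9 125. ] fit [517.8 -20.7] enc [517.7 -20.5]
128 145 309 [517.8 -20.6 129.2] min/max [512.3 -26.  128.1] [523.1 -15.3 130.5] fit [517.7 -20.6] enc [518.  -20.6]
```

View pics/m.png

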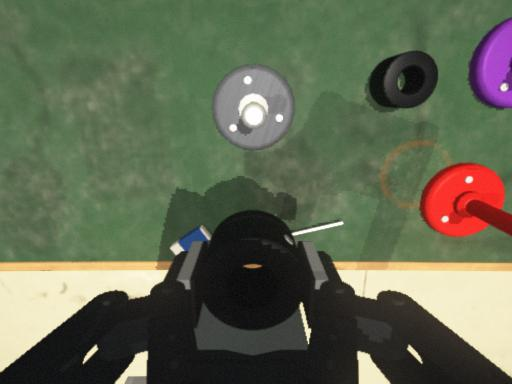

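```bash
python3 - <<'E'
from h import *
s=telemetry.read_state();t=np.array(s["ee_pos"])
im,d=cams.snapshot("wrist")
o=cams.trace("wrist","collar_left_center"); o=max(o,key=lambda z:z["rect"][2]*z["rect"][3]*z["confidence"]); print(o["rect"],o["confidence"])
p=pts("wrist",d,o["pixels"]); 
q=p[(abs(p[:,2]-203.6)<2)]
print(len(q),"min/max",np.percentile(q,1,axis=0).round(1),np.percentile(q,99,axis=0).round(1),"enc",cv2.minEnclosingCircle(q[:,:2].astype(np.float32)))
c=np.median(q,0); a=q[abs(q[:,1]-t[1]+1)<3]; print("x profile",np.histogram(a[:,0],bins=np.arange(425,480,2)))
b=q[abs(q[:,0]-t[0])<3]; print("y profile",np.histogram(b[:,1],bins=np.arange(-46,8,2)))
E
```

```text
[200.0, 210.9, 105.6, 120.6] 0.76
6149 min/max [429.8 -41.2 201.8] [472.7   1.7 205.1] enc ((450.46734619140625, -19.4893741607666), 23.56359100341797)
x profile (array([ 0, 13, 42, 57, 49, 47, 55, 57,  0,  0,  0,  0,  0,  0,  0,  0,  0,
        1, 31, 68, 67, 62, 67, 88, 27,  0,  0]), array([425, 427, 429, 431, 433, 435, 437, 439, 441, 443, 445, 447, 449,
       451, 453, 455, 457, 459, 461, 463, 465, 467, 469, 471, 473, 475,
       477, 479]))
y profile (array([ 0,  7, 50, 53, 59, 63, 51, 44,  0,  0,  0,  0,  0,  0,  0,  0,  0,
        0, 36, 54, 58, 56, 54, 57, 20,  0]), array([-46, -44, -42, -40, -38, -36, -34, -32, -30, -28, -26, -24, -22,
       -20, -18, -16, -14, -12, -10,  -8,  -6,  -4,  -2,   0,   2,   4,
         6]))
```

Collar axis is about (451,-20) and the post is about (517.8,-20.6) in the same frame, so the shift is +66.8 in x and -0.6 in y.

```bash
python3 -m handwheel '[2,0.06,0,0,0,0,0.4, 4,0.06,0,0,0,0,0.4, 5.7,0.06,0,0,0,0,0.4, 6.5,0.06,0,0,0,0,0.4, 6.68,0.06,0,0,0,0,0.4]';python3 -m handwheel '[0,0,0,0,0,0,0.4, 0,0,1,0,0,0,0.4, 0,0,2,0,0,0,0.4, 0,0,3,0,0,0,0.4, 0,0,3,0,0,0,0.4]';python3 -m handwheel '[0,0,0.3,0,0,0,0.4, 0,0,0.6,0,0,0,0.4, 0,0,0.9,0,0,0,0.4, 0,0,1.2,0,0,0,0.4, 0,0,1.2,0,0,0,0.4]'
```

```text
clock: 23.62
ee_pos: [517.7, -19.4, 176.6]
orientation: [-3.141, -0.0, 0.001]
force: [-1.2, -0.3, -3.1]
grip_width: 44.9
grasp_force: 62.8
clock: 24.25
ee_pos: [516.7, -19.2, 145.5]
orientation: [-3.141, -0.0, 0.004]
force: [-0.5, 0.3, -3.3]
grip_width: 44.8
grasp_force: 62.7
clock: 24.88
ee_pos: [517.5, -19.3, 134.5]
orientation: [-3.141, -0.0, 0.001]
force: [0.5, -0.3, -3.7]
grip_width: 44.5
grasp_force: 62.8
```

```bash
python3 -m handwheel '[0,0,0.3,0,0,0,0.4, 0,0,0.6,0,0,0,0.4, 0,0,0.9,0,0,0,0.4, 0,0,1.2,0,0,0,0.4, 0,0,1.2,0,0,0,0.4]'
```

```text
clock: 25.5
ee_pos: [517.5, -19.3, 122.5]
orientation: [-3.141, -0.0, 0.001]
force: [0.4, -0.1, -2.6]
grip_width: 44.9
grasp_force: 62.8
```

No side force yet, so I'll continue down to TCP z≈91.

```bash
python3 -m handwheel '[0,0,0.4,0,0,0,0.4, 0,0,0.8,0,0,0,0.4, 0,0,1.2,0,0,0,0.4, 0,0,1.5,0,0,0,0.4, 0,0,1.5,0,0,0,0.4]';python3 -m handwheel '[0,0,0.4,0,0,0,0.4, 0,0,0.8,0,0,0,0.4, 0,0,1.2,0,0,0,0.4, 0,0,1.55,0,0,0,0.4, 0,0,1.55,0,0,0,0.4]'; python3 -m handwheel '[0,0,0,0,0,0,0.4, 0,0,0,0,0,0,0.4, 0,0,0,0,0,0,0.4, 0,0,0,0,0,0,0.4, 0,0,0,0,0,0,0.4]'
sed -i 's/^q=p\[(p\[:,2\]>50.*$/im2,d2=cams.snapshot("scene");cv2.imwrite("pics\/s2.png",cv2.resize(im2[150:270,190:350],None,fx=5,fy=5,interpolation=cv2.INTER_CUBIC));f=[(telemetry.read_state()["force"],cams.snapshot("wrist"))[0] for i in range(6)];print(np.mean(f,0))\nq=p[(p[:,2]>50)\&(p[:,2]<145)\&(np.linalg.norm(p[:,:2]-t[:2],axis=1)<12)]/' m.py; python3 m.py
```

```text
clock: 26.12
ee_pos: [517.5, -19.3, 107.5]
orientation: [-3.141, -0.0, 0.001]
force: [-0.0, 0.0, -3.2]
grip_width: 44.7
grasp_force: 62.8
clock: 26.75
ee_pos: [517.4, -19.3, 91.9]
orientation: [-3.141, -0.0, 0.001]
force: [-0.6, -0.6, -2.7]
grip_width: 44.8
grasp_force: 62.8
clock: 27.38
ee_pos: [517.7, -19.4, 92.4]
orientation: [3.142, 0.0, 0.0]
force: [-0.9, -1.0, -3.3]
grip_width: 44.4
grasp_force: 62.8
tcp [517.7 -19.4  92.4] ring 7002 [520.3 -20.2 119.2] minmax [494.4 -49.3 115.4] [540.6  11.8 122.4] enc ((524.6713256835938, -18.91739845275879), 30.68866539001465)
ring slope [-1.50000e-02 -0.00000e+00  1.19161e+02]
[-0.13681854 -0.26758504 -3.27454584]
posttop z [124.56545546 129.40615884 130.171728  ]
105 125 999 [520.8 -17.1 118.4] min/max [507.8 -29.3 107.5] [528.9  -8.2 124.7] fit [516.7 -19.1] enc [517.7 -19.4]
128 145 550 [519.  -20.5 129.2] min/max [513.9 -25.4 128.1] [523.8 -15.5 130.3] fit [518.8 -20.5] enc [518.7 -20.4]
```

View pics/m.png

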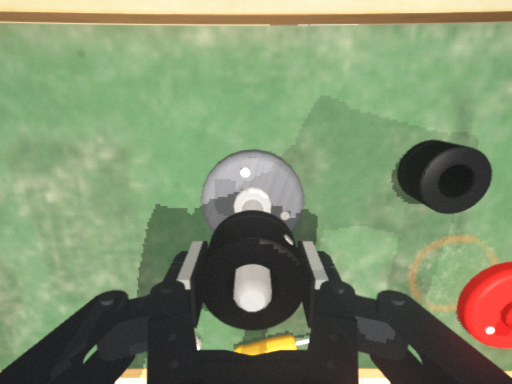

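View pics/s2.png

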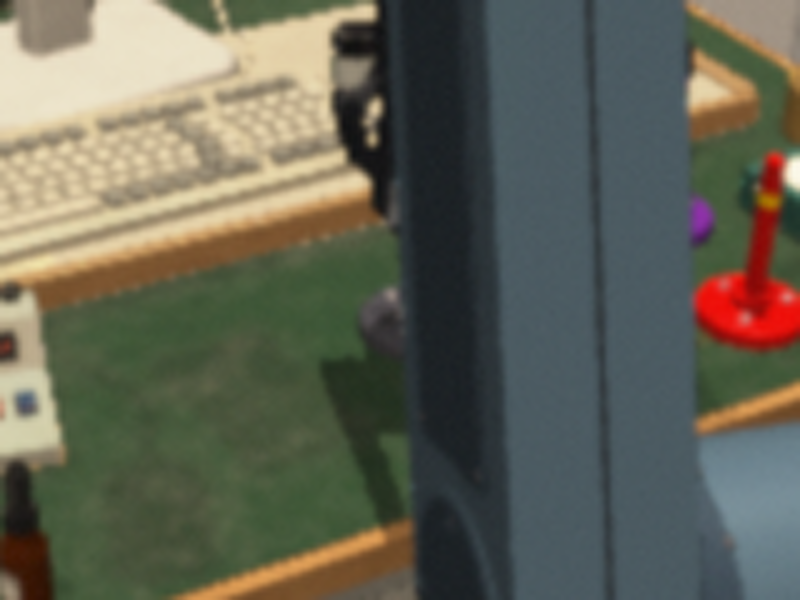

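The wrist view shows the post standing free in the bore at (252,290), and the right collar upright at (445,177). In the scene view the arm hides the stand. The post stands out about 11 mm, so I'll lower 1 mm and hand in.

```bash
python3 -m handwheel '[0.05,0,0.1,0,0,0,0.4, 0.05,0,0.12,0,0,0,0.4, 0.05,0,0.12,0,0,0,0.4, 0.05,0,0.12,0,0,0,0.4, 0.05,0,0.12,0,0,0,0.4]'; python3 -c "
from cell import ctrl; print(ctrl.job_done())"
```

```text
clock: 28.4
ee_pos: [518.2, -19.3, 91.1]
orientation: [3.142, 0.0, 0.0]
force: [-0.6, 0.1, -2.2]
grip_width: 44.6
grasp_force: 62.8
the job is handed in; nothing more can be done
None
```

The left collar proved heavier (about 3.1 N against 0.9 N) and is held level in the gripper over the grey post at the yellow band's height; the light collar stands upright on the desk, the bottle and eyepiece were left alone, and the job was handed in at about 28 s with no verdict returned.

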